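Load the label roll into the jar-label dispenser

ROBOT

A 6-joint arm with a two-finger parallel gripper is mounted at the origin on the work surface. World frame = base frame: x ahead of the robot, y to its left, z up, the work surface at z = 0. Lengths are in m, angles in degrees, forces in N, time in s.
With the tool pointing down it reaches from about 0.25 to 0.725 m from the base axis. Payload 9.7 kg.
Tool frame: the origin (TCP) lies at the very end of the fingers, on their centre line; the grasp point (between the pads) lies 19 mm behind it; z points along the fingers, y is the line along which they close (so a half turn about z gives the same grasp; the last joint's range is limited). The gripper opens to 85 mm and grips with 20 to 120 N. Pads are 22 mm wide; open, the fingers measure 114 mm over their backs; the gripper's body (76 mm by 85 mm) begins 54 mm behind the grasp point. The pads swing forward as they close: fully open they stand 13 mm farther back than shut.
Start: joints at [-71.792, 4.979, 10.078, 95.1, 0, 90], TCP at [0.172, -0.522, 0.231] pointing down, gripper open.
Joint ranges: [-179.16, 179.16], [-48.56, 103.87], [-65.8, 70.77], [-126.05, 130.52], [-82.76, 87.17], [-180, 180]. Speed limits (degrees/s): [127.2, 127.2, 147.25, 180, 180, 180].

INTERFACE

Orientations are given as [roll, pitch, yaw] about the fixed x, y, z axes, in that order (R = Rz(yaw) Ry(pitch) Rx(roll)).
In Python, from workcell import bot gives the robot as it stands.
- The arm moves only by the tool arm_command, never from a script. Its argument "series" is a list of rows, each a list of 4 numbers: the shift along the tool's x, y, z in m, then the turn about the tool's z in rad. A call has exactly 5 rows; each row is the pose to reach, as a shift and turn from the pose commanded when the call began, along the tool's axes at that moment; what a row does not reach only later rows make up. A row lasts 1/10 s, in which the tool goes at most 50 mm and 8.59 degrees, less where a joint would pass 70% of its speed; a pose out of reach is approached as far as the arm can. A call with a gripper value outside its range is refused whole. "hand" is the finger opening in m, from 0 to 0.0854, set as the call begins (left out, the last holds). The fingers move at their own pace and stop on an object; "grip_force" is the grip in N (left out, the last holds). Time passes only in rows, so rows that repeat a pose let the fingers close, or fill a call up. It gives the time, the measured TCP pose, the force, the opening and the grip force at its end, in the units of the state.
- bot.get_obs(): the state, without advancing time (a new reading comes with each control period).
- bot.camera(name): name is "scene" or "top" or "wrist"; returns a dict with "color" (420x560x3 uint8, blue, green, red), "camera_matrix" (3x3 intrinsics, pixels), "xyz" and "orientation" of the camera in the world; the wrist camera has in their place "T_tool_cam" (4x4, takes a point from camera to tool coordinates, whose origin is the TCP and whose axes are the flange's). Camera axes: x right, y up, looking along -z (the intrinsics and any distortion apply to the point x, -y, -z); pixel columns grow to the right and rows downward; lengths in m; the calibration is good to about 2 mm. A picture is of the moment at which its call begins: read the wrist's pose just before it. There is no depth.
- bot.job_done(): hands the job in; it is judged then, once.
Trained networks look in the newest picture that a camera, given by its name, has taken for a name from the list of things; names that differ only in an ending like _2 or _b are one class to them, and where a whole thing is asked for, a point or a joint stands for the part that bears it (a point fixed in the world has none). Each returns a list of dicts, best first, with "confidence" (0 to 1); they miss things now and then, are a little off and sometimes report something else, mostly with a low value. They report only what shows in the picture. A call takes as long as a camera call.
- bot.find_in(camera, target): "location" ([column, row] in pixels, amid what is visible of it).
- bot.mark_of(camera, target): "location" ([column, row] in pixels: a listed point, or the origin of a listed thing).
The state is a dict: "time": time; "q": joint angles; "qd": joint speeds; "joint_efforts": joint torques, N m; "ee_pos": TCP position; "tcp_rot": TCP orientation; "wrist_force": force on the tool from outside, world axes, zero at the start; "torque": the same for the moment, N m; "opening": finger opening in m; "grasp_force": force on a finger pad.
Only numpy, scipy, OpenCV 4.12 (cv2) and the standard library are available. Lean on these libraries where they do the work, as an engineer would, in place of code of your own. Each camera call takes 0.05 s, during which the arm holds its last target. There are 200 camera calls.

TASK

The small metal label dispenser on the counter is empty. Take the narrow label roll on its short spring-loaded spindle, squeeze its two square flanges together to shorten it, lower it between the dispenser's two end cups and let it go, so that the pins at both ends spring right out against the bottoms of the cups and hold it there. Leave the wide roll where it lies.

Things in the scene. Friction and masses are not known exactly. Their poses are not given: they have to be found in the camera images.
- label_roll: Narrow white paper roll (56 mm dia) on a steel spindle, 160 g. Two square grey flanges 64 x 64 mm, outer faces at x = -35 and +35 mm when free; outside each a pin 12 mm dia, 42 mm long (154 mm over tips). Origin: mid-axis when free, 32 mm above the counter; x along the level spindle. Grasp the flanges' outer faces from above, fingertips above the pins: flange tops are 32 mm, pin tops 6 mm above the axis.
- plunger (a joint): Squeeze of the spindle's spring, m: 0 free, 0.036 at the stop (34 mm over the flanges, 118 mm over the tips). The +x flange and pin slide this far towards -x; the origin stays with the -x end, so the spindle's middle is at x = -half this value. Spring 3 N free, 7.3 N at the stop: gripping with 15 to 20 N squeezes it fully and carries it.
- dispenser: Empty fixed metal stand: base 64 x 190 mm, 8 mm thick, an upright at each end (tops 110 mm up), each with a round cup facing the other. Origin: base underside centre, on the counter, z up. The cups' line is along y, 80 mm up; mouths at y = +-69 mm, floors at +-75 mm; cups 44 mm inside, 52 mm outside dia. Loaded, the spring (still squeezed 4 mm) holds the pins on the floors. Either way round.
- wide_roll: Bystander, leave alone: a wider paper roll (92 mm) on a rigid spindle with the same square flanges, 100 mm over the flanges, 184 mm over the pin tips, too long for the dispenser. Origin: middle of its axis, 32 mm above the counter; x along the spindle.

How it is judged:
By the outcome, as a careful person would: the job done as asked, in the order asked, and still so for the second after the job is handed in, with the robot touching nothing.
It also fails if it takes over 43 s, if anything falls off the work surface, if the arm or the gripper's body presses on something with over 40 N, if the wrist force passes 120 N, or if a joint passes its speed limit or range.

## Working session

There is one attempt and no reset: what is moved stays moved. The work goes in short steps, Python scripts to look and compute and a tool call to move; the robot and the scene stay as the last step left them, time stands still between calls to the robot, and variables do not carry over. Pictures are saved under pics/ and viewed, at most 13 in all, crops included, and the job is handed in when it is done.

Besides the shell and the picture viewer there is one more tool, called after "Emit:" by a JSON object that holds its "op" and its "data". arm_command: Moves the arm, as the interface text tells. Its arguments: {"type":"object","properties":{"series":{"type":"array"},"hand":{"type":"number"},"grip_force":{"type":"number"}},"required":["series"]}

```bash
mkdir -p pics; cat > h.py <<'E'
import numpy as np, cv2
from scipy.spatial.transform import Rotation as R
from workcell import bot
def look(n, save=None):
    s=bot.get_obs(); c=bot.camera(n)
    if save: cv2.imwrite('pics/'+save,c['color'])
    if 'T_tool_cam' in c:
        T=np.eye(4); T[:3,:3]=R.from_euler('xyz',s['tcp_rot'],degrees=True).as_matrix(); T[:3,3]=s['ee_pos']
        T=T@np.array(c['T_tool_cam'])
    else:
        T=np.eye(4); o=np.array(c['orientation'])
        T[:3,:3]=o if o.shape==(3,3) else R.from_euler('xyz',o,degrees=True).as_matrix(); T[:3,3]=c['xyz']
    return dict(K=np.array(c['camera_matrix']),T=T,raw=c)
def ray(v,px):
    d=np.linalg.inv(v['K'])@np.array([px[0],px[1],1.]); d=np.array([d[0],-d[1],-d[2]])
    d=v['T'][:3,:3]@d; return v['T'][:3,3],d/np.linalg.norm(d)
def atz(v,px,z):
    o,d=ray(v,px); return o+d*(z-o[2])/d[2]
def tri(l):
    A=np.zeros((3,3));b=np.zeros(3)
    for v,px in l:
        o,d=ray(v,px);P=np.eye(3)-np.outer(d,d);A+=P;b+=P@o
    p=np.linalg.solve(A,b); return p,[np.linalg.norm((np.eye(3)-np.outer(ray(v,px)[1],ray(v,px)[1]))@(p-ray(v,px)[0]))for v,px in l]
def proj(v,p):
    q=np.linalg.inv(v['T'])@np.append(p,1); q=v['K']@np.array([q[0],-q[1],-q[2]]); return q[:2]/q[2]
E
python3 - <<'E'
from h import *
s=bot.get_obs();print(s)
V={}
for n in('scene','top'):
    v=V[n]=look(n,n+'0.png');print(n,v['T'].round(3).tolist(),v['K'].round(1).tolist(),[k for k in v['raw']])
    for t in('label_roll','dispenser','wide_roll'):
        print(t,'find',[(np.round(d['location']),round(d['confidence'],2)) for d in bot.find_in(n,t)][:3],'mark',[(np.round(d['location'],1),round(d['confidence'],2)) for d in bot.mark_of(n,t)][:3])
E
```

```text
{'time': 0.0, 'q': array([-7.17907483e+01,  5.01173670e+00,  1.00329435e+01,  9.50991274e+01,
       -1.74826187e-03,  9.00010240e+01]), 'qd': array([ 0.03381814,  0.04349254, -0.02044005, -0.03047109,  0.03522157,
        0.04754784]), 'joint_efforts': array([-4.26593382e-03, -5.20399153e+01,  4.64793098e+01,  1.63938623e-02,
       -1.89421162e-04,  4.77150820e-06]), 'ee_pos': array([ 0.17178701, -0.52223677,  0.23056343]), 'tcp_rot': array([-1.79922079e+02,  1.74965292e-03,  1.82082300e+01]), 'wrist_force': array([-0.71878521,  0.82982628, -0.20493375]), 'torque': array([-0.02309963, -0.04111164, -0.03250978]), 'grasp_force': 0.0, 'opening': 0.0850601594936111}
scene [[-0.758, -0.517, 0.397, 0.841], [0.652, -0.602, 0.461, 0.394], [0.001, 0.609, 0.793, 0.751], [0.0, 0.0, 0.0, 1.0]] [[394.2, 0.0, 282.5], [0.0, 394.2, 207.1], [0.0, 0.0, 1.0]] ['color', 'camera_matrix', 'xyz', 'orientation']
label_roll find [(array([404., 304.]), 0.7)] mark [(array([407.3, 298.1]), 0.88)]
dispenser find [(array([198., 161.]), 0.78)] mark [(array([202.6, 166. ]), 0.79)]
wide_roll find [(array([299., 205.]), 0.87)] mark [(array([297.1, 203.1]), 0.93)]
top [[-0.016, 0.99, -0.141, 0.348], [-1.0, -0.015, 0.01, 0.02], [0.008, 0.141, 0.99, 1.031], [0.0, 0.0, 0.0, 1.0]] [[412.9, 0.0, 276.9], [0.0, 412.9, 214.1], [0.0, 0.0, 1.0]] ['color', 'camera_matrix', 'xyz', 'orientation']
label_roll find [(array([156., 232.]), 0.84)] mark [(array([153.5, 235.8]), 0.68), (array([286.4, 231.6]), 0.67)]
dispenser find [(array([394., 194.]), 0.81)] mark [(array([386.9, 199.4]), 0.71)]
wide_roll find [(array([288., 234.]), 0.65)] mark [(array([286.1, 235.7]), 0.93)]
```

View pics/scene0.png

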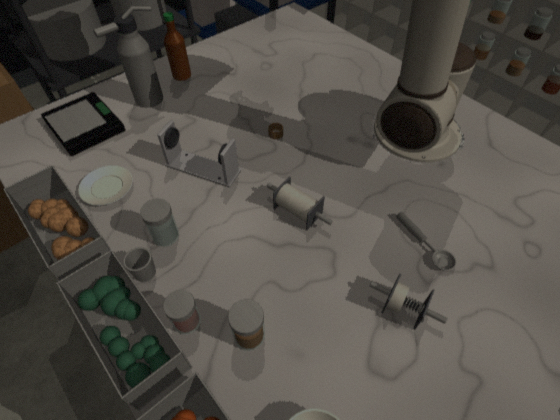

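View pics/top0.png

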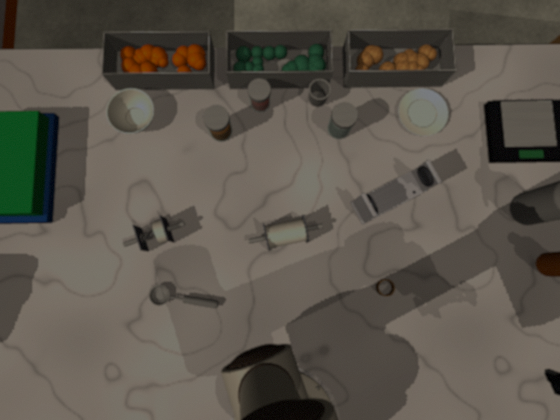

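```bash
python3 - <<'E'
from h import *
V={n:look(n) for n in('scene','top')}
for t,a,b in(('label',(407.3,298.1),(153.5,235.8)),('wide',(297.1,203.1),(286.1,235.7)),('disp',(202.6,166),(386.9,199.4))):
    print(t,tri([(V['scene'],a),(V['top'],b)]))
E
```

```text
label (array([0.44213679, 0.30666999, 0.03413013]), [np.float64(0.0019138322461519821), np.float64(0.0019138322461519377)])
wide (array([ 0.43970748, -0.01461052,  0.02073132]), [np.float64(0.0030911782447223496), np.float64(0.0030911782447222975)])
disp (array([ 0.53216944, -0.27469728,  0.00106892]), [np.float64(0.00573406694272614), np.float64(0.0057340669427262255)])
```

The scene picture shows the narrow roll near (405,300), the wide roll near (298,203) and the dispenser near (200,160). In the top picture they are at (157,232), (287,233) and (398,190), and the networks agree. The narrow roll's pin tips are near (126,243) and (201,218) in the top picture, and the dispenser's uprights near (370,203) and (427,176).

```bash
cat >> h.py <<'E'
def togo(p,axis_deg=None):
    """shift in tool axes to put TCP at p (z given), and turn so tool y lies along axis_deg (mod 180)"""
    s=bot.get_obs(); M=R.from_euler('xyz',s['tcp_rot'],degrees=True).as_matrix()
    d=M.T@(np.array(p)-s['ee_pos']); y=M[:,1]; h=np.degrees(np.arctan2(y[1],y[0])); out=[d.round(4)]
    if axis_deg is not None:
        a=(axis_deg-h+90)%180-90; out+=['turn tool z deg',-a,'rad',-np.radians(a),'q6',s['q'][5]]
    return out
E
python3 - <<'E'
from h import *
v=look('top')
a,b=[atz(v,p,.032) for p in((126,243),(201,218))]
print('roll',a,b,(a+b)/2,np.linalg.norm(a-b)); ax=np.degrees(np.arctan2(*(b-a)[1::-1]))
a2,b2=[atz(v,p,.11) for p in((370,203),(427,176))]
print('disp',a2,b2,np.degrees(np.arctan2(*(b2-a2)[1::-1])));print(ax)
print(togo([.442,.307,.23],ax))
E
```

```text
roll [0.42494749 0.374689   0.032     ] [0.48310287 0.19466559 0.032     ] [0.45402518 0.28467729 0.032     ] 0.1891837058766198
disp [ 0.5011608  -0.20090355  0.11      ] [ 0.56189992 -0.33464819  0.11      ] -65.57518302419528
-72.09729153959394
[array([ 0.5158, -0.7035,  0.0013]), 'turn tool z deg', np.float64(0.30482329953808573), 'rad', np.float64(0.0053201702137325065), 'q6', np.float64(90.00075986319489)]
```

Emit:
{"op": "arm_command", "data": {"series": [[0.029,-0.04,0,0],[0.058,-0.079,0,0],[0.087,-0.119,0,0],[0.116,-0.158,0,0],[0.145,-0.198,0,0]], "hand": 0.0854}}

```text
time: 1.35
ee_pos: [0.2478, -0.2874, 0.2313]
tcp_rot: [180.0, -0.0, 18.2]
wrist_force: [1.7, -0.5, 0.2]
opening: 0.0853
grasp_force: 0.0
```

Emit:
{"op": "arm_command", "data": {"series": [[0.029,-0.04,0,0],[0.058,-0.079,0,0],[0.087,-0.119,0,0],[0.116,-0.158,0,0],[0.145,-0.198,0,0]]}}

```text
time: 1.85
ee_pos: [0.3237, -0.0538, 0.2317]
tcp_rot: [180.0, -0.1, 18.2]
wrist_force: [1.0, -0.2, -0.1]
opening: 0.0854
grasp_force: 0.0
```

Emit:
{"op": "arm_command", "data": {"series": [[0.029,-0.04,0,0],[0.058,-0.079,0,0],[0.087,-0.119,0,0],[0.116,-0.158,0,0],[0.145,-0.198,0,0]]}}

```text
time: 2.35
ee_pos: [0.4072, 0.1564, 0.2315]
tcp_rot: [-178.9, -0.0, 20.5]
wrist_force: [1.2, -0.3, -0.3]
opening: 0.0854
grasp_force: 0.0
```

Emit:
{"op": "arm_command", "data": {"series": [[0.029,-0.04,0,0],[0.058,-0.079,0,0],[0.08,-0.109,0,0],[0.08,-0.109,0,0],[0.08,-0.109,0,0]]}}

```text
time: 2.85
ee_pos: [0.4702, 0.2248, 0.2329]
tcp_rot: [-176.9, 0.1, 23.9]
wrist_force: [0.2, -0.8, 0.3]
opening: 0.0853
grasp_force: 0.0
```

```bash
python3 - <<'E'
from h import *
s=bot.get_obs();print(s['time'],s['ee_pos'],s['tcp_rot'],s['q'])
v=look('wrist','w1.png');print(v['raw']['T_tool_cam'],v['K'])
m=bot.mark_of('wrist','label_roll');print(m)
for d in m[:1]: print(atz(v,d['location'],.032))
print(proj(v,[.442,.307,.032]))
E
```

```text
2.85 [0.47019098 0.22478762 0.23290682] [-1.76910521e+02  1.32224311e-01  2.39209873e+01] [ 23.86255242   1.14070196   6.2071486   95.20182484   3.08934283
 179.94148018]
[[-8.99568458e-04  9.54004135e-01  2.99792096e-01  7.61432431e-02]
 [ 9.99999571e-01  9.24699739e-04  5.80425458e-05 -3.08934949e-04]
 [-2.21844844e-04  2.99792019e-01 -9.54004558e-01 -1.41969133e-01]
 [ 0.00000000e+00  0.00000000e+00  0.00000000e+00  1.00000000e+00]] [[346.28265931   0.         284.32895768]
 [  0.         346.28265931 210.5326474 ]
 [  0.           0.           1.        ]]
[{'location': [209.9, 164.9], 'confidence': 0.73}]
[0.44881349 0.30976762 0.032     ]
[210.15082057 172.08569731]
```

View pics/w1.png

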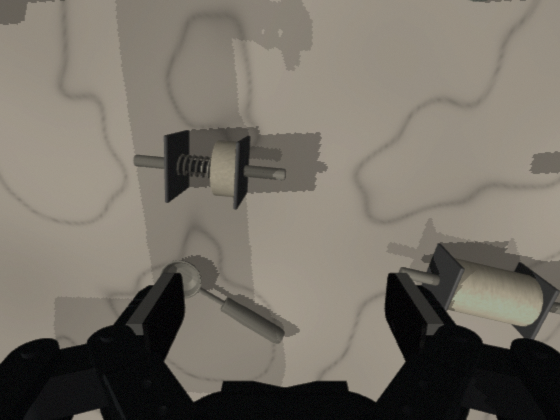

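The wrist picture shows the narrow roll with its pin tips near (134,160) and (285,174) and flanges near (176,166) and (241,172). Joint 6 has reached its 180° limit, so I'll take the equivalent half-turned grasp.

Emit:
{"op": "arm_command", "data": {"series": [[0,0,0,-0.148],[0,0,0,-0.296],[0,0,0,-0.444],[0,0,0,-0.592],[0,0,0,-0.74]]}}

```text
time: 3.45
ee_pos: [0.4694, 0.2237, 0.2339]
tcp_rot: [-177.7, -2.1, 66.6]
wrist_force: [-0.3, -0.1, -0.3]
opening: 0.085
grasp_force: 0.0
```

Emit:
{"op": "arm_command", "data": {"series": [[0,0,0,-0.148],[0,0,0,-0.296],[0,0,0,-0.444],[0,0,0,-0.592],[0,0,0,-0.74]]}}

```text
time: 3.95
ee_pos: [0.4694, 0.2237, 0.2339]
tcp_rot: [-179.7, -3.1, 109.0]
wrist_force: [-0.4, 0.1, 0.4]
opening: 0.0855
grasp_force: 0.0
```

Emit:
{"op": "arm_command", "data": {"series": [[0,0,0,-0.148],[0,0,0,-0.296],[0,0,0,-0.444],[0,0,0,-0.592],[0,0,0,-0.74]]}}

```text
time: 4.45
ee_pos: [0.4694, 0.2237, 0.2339]
tcp_rot: [178.2, -2.5, 151.4]
wrist_force: [-0.2, -0.7, 0.6]
opening: 0.0852
grasp_force: 0.0
```

Emit:
{"op": "arm_command", "data": {"series": [[0,0,0,-0.148],[0,0,0,-0.296],[0,0,0,-0.444],[0,0,0,-0.592],[0,0,0,-0.74]]}}

```text
time: 4.95
ee_pos: [0.4694, 0.2237, 0.2339]
tcp_rot: [177.0, -0.6, -166.2]
wrist_force: [0.0, -0.1, 1.1]
opening: 0.0856
grasp_force: 0.0
```

```bash
python3 - <<'E'
from h import *
s=bot.get_obs();print(s['time'],s['ee_pos'],s['tcp_rot'],s['q'])
v=look('wrist','w2.png')
m=bot.mark_of('wrist','label_roll');print(m)
for d in m[:1]: print(atz(v,d['location'],.032))
# from w1
w=dict(K=v['K']);T=np.eye(4);T[:3,:3]=R.from_euler('xyz',[-176.91,.132,23.92],degrees=True).as_matrix();T[:3,3]=[.47019,.22479,.23291]
w['T']=T@np.array(v['raw']['T_tool_cam'])
a,b=[atz(w,p,.032) for p in((134,160),(285,174))]
print('w1 tips',a,b,(a+b)/2,np.linalg.norm(a-b),np.degrees(np.arctan2(*(b-a)[1::-1])))
if m: print('tri',tri([(w,(209.9,164.9)),(v,m[0]['location'])]))
E
```

```text
4.95 [0.46938832 0.22366303 0.2339085 ] [ 176.98068832   -0.57930851 -166.19105214] [23.79338233  0.90668213  6.08204874 95.22191881  3.07398205  9.99845293]
[{'location': [360.1, 179.3], 'confidence': 0.95}]
[0.44501822 0.30879636 0.032     ]
w1 tips [0.42236631 0.3828411  0.032     ] [0.47291339 0.23704216 0.032     ] [0.44763985 0.30994163 0.032     ] 0.15431246243984634 -70.87906546748992
tri (array([0.44668484, 0.31220959, 0.02044162]), [np.float64(0.0002858942266085716), np.float64(0.00028589422660856175)])
```

View pics/w2.png

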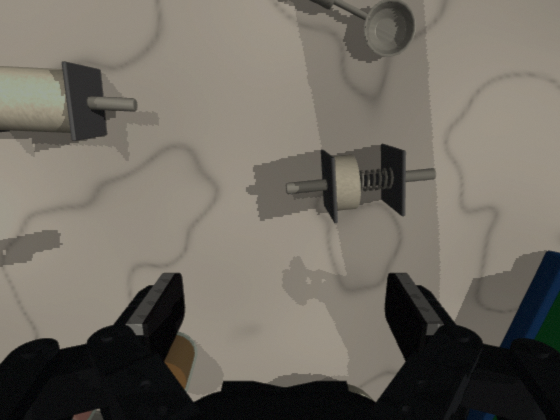

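The picture after the half turn shows the roll with pin tips near (290,187) and (435,174) and flanges near (330,187) and (394,180). It is clear of its neighbours.

```bash
python3 - <<'E'
from h import *
v=look('wrist')
w=dict(K=v['K']);T=np.eye(4);T[:3,:3]=R.from_euler('xyz',[-176.91,.132,23.92],degrees=True).as_matrix();T[:3,3]=[.47019,.22479,.23291]
w['T']=T@np.array(v['raw']['T_tool_cam'])
a,b=[atz(v,p,.032) for p in((435,174),(288,187))]
print('w2 tips',a,b,(a+b)/2,np.linalg.norm(a-b),np.degrees(np.arctan2(*(b-a)[1::-1])))
print(tri([(w,(134,160)),(v,(435,174))]),tri([(w,(285,174)),(v,(288,187))]))
s=bot.get_obs();z=R.from_euler('xyz',s['tcp_rot'],degrees=True).as_matrix()[:,2]
C=np.array([.447,.3095,.032]);print(z)
for k in(.095,.0105): print(togo(C-k*z,-71))
E
```

```text
w2 tips [0.42254748 0.383654   0.032     ] [0.46963682 0.23867139 0.032     ] [0.44609215 0.3111627  0.032     ] 0.15243806302143628 -72.00656644711569
(array([0.42256148, 0.38279827, 0.03294982]), [np.float64(0.00031905636315374494), np.float64(0.00031905636315394226)]) (array([0.47126719, 0.23808447, 0.02627809]), [np.float64(0.0013194098836140456), np.float64(0.001319409883613878)])
[-0.02247179  0.04873733 -0.99855881]
[array([1.000e-04, 7.780e-02, 1.112e-01]), 'turn tool z deg', np.float64(-5.74077685713263), 'rad', np.float64(-0.10019545777925651), 'q6', np.float64(10.530370521632165)]
[array([1.000e-04, 7.780e-02, 1.957e-01]), 'turn tool z deg', np.float64(-5.74077685713263), 'rad', np.float64(-0.10019545777925651), 'q6', np.float64(10.530370521632165)]
```

Emit:
{"op": "arm_command", "data": {"series": [[0,0.026,0.037,-0.035],[0,0.052,0.074,-0.07],[0,0.078,0.111,-0.105],[0,0.078,0.111,-0.105],[0,0.078,0.111,-0.105]]}}

```text
time: 5.6
ee_pos: [0.4486, 0.3053, 0.1264]
tcp_rot: [177.0, -0.4, -160.6]
wrist_force: [0.0, -0.1, -0.2]
opening: 0.0855
grasp_force: 0.0
```

```bash
python3 - <<'E'
from h import *
v=look('wrist','w3.png');s=bot.get_obs();print(s['ee_pos'],s['tcp_rot'],s['q'])
m=bot.mark_of('wrist','label_roll');print(m)
for d in m[:1]: print(atz(v,d['location'],.032))
z=R.from_euler('xyz',s['tcp_rot'],degrees=True).as_matrix()[:,2]
print(togo(np.array([.447,.3095,.032])-.0105*z,-71.4))
E
```

```text
[0.44942248 0.30525662 0.12760766] [ 176.93643358   -0.27616399 -160.64924065] [32.58813861  2.76874733 -3.75935007 83.03854797  3.04532654 13.25628357]
[{'location': [285.8, 213.1], 'confidence': 0.58}]
[0.44506313 0.31068848 0.032     ]
[array([ 0.001 , -0.0002,  0.0859]), 'turn tool z deg', np.float64(0.7467170277571142), 'rad', np.float64(0.013032670715067533), 'q6', np.float64(13.221521337831208)]
```

View pics/w3.png

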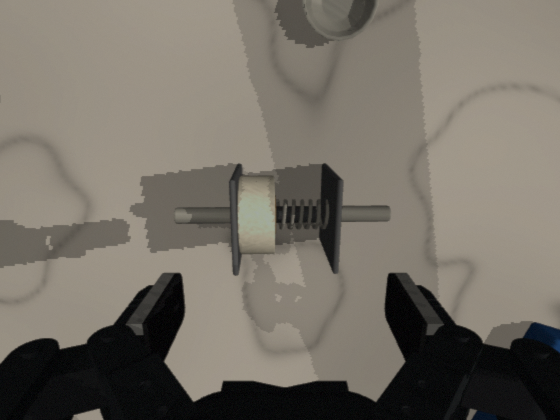

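The roll is centred between the fingers, with flanges at columns 236 and 331 and fingers about 284. I'll descend and grip.

Emit:
{"op": "arm_command", "data": {"series": [[0,0,0.022,0.01],[0,0,0.044,0.01],[0,0,0.065,0.01],[0,0,0.0855,0.01],[0,0,0.0855,0.01]]}}

```text
time: 6.2
ee_pos: [0.4471, 0.3085, 0.0402]
tcp_rot: [177.0, -0.5, -161.2]
wrist_force: [-0.7, -0.4, 0.6]
opening: 0.0856
grasp_force: 0.0
```

Emit:
{"op": "arm_command", "data": {"series": [[0,0,0,0],[0,0,0,0],[0,0,0,0],[0,0,0,0],[0,0,0,0]], "hand": 0.03, "grip_force": 20}}

```text
time: 6.7
ee_pos: [0.4502, 0.3109, 0.0466]
tcp_rot: [176.8, 0.1, -161.1]
wrist_force: [-0.1, -3.1, 18.0]
opening: 0.034
grasp_force: 21.9
```

Emit:
{"op": "arm_command", "data": {"series": [[0,0,0,0],[0,0,0,0],[0,0,0,0],[0,0,0,0],[0,0,0,0]]}}

```text
time: 7.2
ee_pos: [0.4502, 0.3109, 0.0467]
tcp_rot: [176.8, 0.1, -161.1]
wrist_force: [-0.7, -1.7, 19.5]
opening: 0.0337
grasp_force: 21.9
```

Fully squeezed: the opening is 34 mm. Next I'll lift.

Emit:
{"op": "arm_command", "data": {"series": [[0,0,-0.03,0],[0,0,-0.07,0],[0,0,-0.11,0],[0,0,-0.15,0],[0,0,-0.19,0]]}}

```text
time: 7.7
ee_pos: [0.4518, 0.3001, 0.2345]
tcp_rot: [176.9, -0.2, -161.1]
wrist_force: [0.6, 0.3, -1.7]
opening: 0.0336
grasp_force: 21.3
```

```bash
python3 - <<'E'
from h import *
s=bot.get_obs();print(s['time'],s['ee_pos'],s['opening'],s['grasp_force'],s['wrist_force'],s['q'])
print(togo([.60,-.25,.235],-65.6))
V=look('wrist','w4.png')
E
```

```text
7.7 [0.4518128  0.30009782 0.23450641] 0.03356711333390665 21.261505091388244 [ 0.59819218  0.29442501 -1.73224912] [31.9865363   3.43814011  8.75743024 94.81562978  3.05732307 13.11412099]
[array([ 0.0379, -0.5676, -0.031 ]), 'turn tool z deg', np.float64(-5.519624954771757), 'rad', np.float64(-0.09633562893601026), 'q6', np.float64(13.114120987292525)]
```

View pics/w4.png

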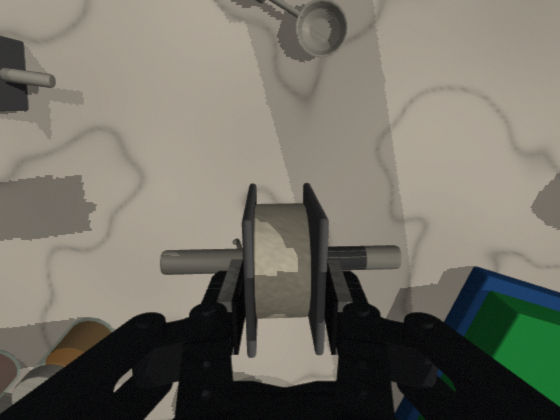

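The roll is held squarely, with pins from (162,262) to (400,257); scaling by 118 mm puts its axis about 14.5 mm beyond the TCP. Now I'll go to the dispenser.

Emit:
{"op": "arm_command", "data": {"series": [[0.002,-0.03,-0.002,-0.006],[0.005,-0.07,-0.004,-0.012],[0.008,-0.113,-0.006,-0.018],[0.01,-0.157,-0.009,-0.025],[0.013,-0.2,-0.011,-0.032]]}}

```text
time: 8.25
ee_pos: [0.5049, 0.105, 0.233]
tcp_rot: [177.0, -0.1, -159.2]
wrist_force: [0.3, 0.5, -1.7]
opening: 0.0335
grasp_force: 21.3
```

Emit:
{"op": "arm_command", "data": {"series": [[0.003,-0.043,-0.002,-0.006],[0.006,-0.086,-0.004,-0.012],[0.009,-0.129,-0.006,-0.018],[0.011,-0.172,-0.009,-0.025],[0.014,-0.21,-0.011,-0.032]]}}

```text
time: 8.75
ee_pos: [0.5664, -0.0972, 0.2326]
tcp_rot: [177.0, -0.0, -157.5]
wrist_force: [1.1, -0.2, -1.8]
opening: 0.0339
grasp_force: 21.3
```

Emit:
{"op": "arm_command", "data": {"series": [[0.003,-0.043,-0.002,-0.006],[0.006,-0.086,-0.004,-0.012],[0.009,-0.125,-0.006,-0.024],[0.011,-0.15,-0.009,-0.032],[0.011,-0.158,-0.009,-0.032]]}}

```text
time: 9.25
ee_pos: [0.6168, -0.248, 0.2321]
tcp_rot: [177.0, -0.0, -155.7]
wrist_force: [-0.4, 0.2, -1.9]
opening: 0.034
grasp_force: 21.3
```

```bash
python3 - <<'E'
from h import *
v=look('wrist','w5.png');s=bot.get_obs();print(s['time'],s['ee_pos'],s['tcp_rot'],s['q'],s['opening'],s['grasp_force'])
print(bot.find_in('wrist','dispenser'));m=bot.mark_of('wrist','dispenser');print(m)
for d in m[:1]: print(atz(v,d['location'],0))
for n in('scene','top'):
    look(n);print(n,bot.mark_of(n,'dispenser'))
E
```

```text
9.3 [ 0.61688227 -0.24765555  0.23175882] [ 1.76964478e+02 -3.60369008e-02 -1.55729656e+02] [-22.74923925  24.64111266  33.85486239 101.45999454   2.04259965
 -47.05867674] 0.03364392186065496 21.262565202632686
[{'location': [285.7, 88.6], 'confidence': 0.83}]
[{'location': [279.2, 89.8], 'confidence': 0.7}]
[ 0.53272078 -0.27798961  0.        ]
scene [{'location': [201.2, 168.4], 'confidence': 0.62}]
top [{'location': [285.2, 235.9], 'confidence': 0.67}, {'location': [388.4, 198.4], 'confidence': 0.63}]
```

View pics/w5.png

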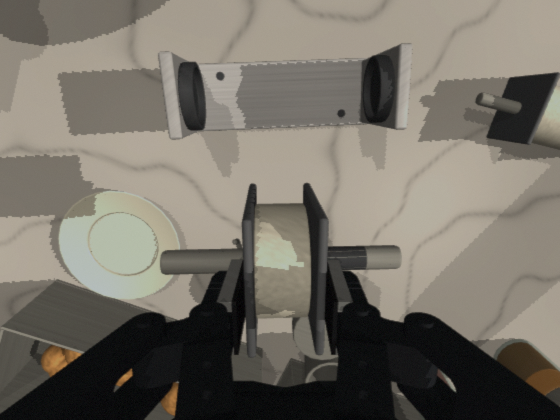

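The picture shows the dispenser with its left cup near (197,95), right cup near (373,89) and base mid-row about 94. The roll is still held. I'll compute the cup line at 80 mm, using the text's height as a check against the span.

```bash
cat > d.py <<'E'
from h import *
def rep(v,l,r,z):
    a,b=atz(v,l,z),atz(v,r,z); print('z',z,a.round(4),b.round(4),'mid',((a+b)/2).round(4),'len',np.linalg.norm(a-b).round(4),'ang',np.degrees(np.arctan2(*(b-a)[1::-1])).round(2))
E
python3 - <<'E'
from d import *
v=look('wrist')
rep(v,(199,95),(371,89),.08)
rep(v,(160,53),(410,45),.11); rep(v,(174,138),(404,129),.11)
rep(v,(283,61),(283,127),.008)
V={n:look(n) for n in('scene','top')}
print(tri([(v,(279.2,89.8)),(V['scene'],(201.9,167.2)),(V['top'],(387.6,199))]))
s=bot.get_obs();M=R.from_euler('xyz',s['tcp_rot'],degrees=True).as_matrix();print(M)
# roll axis in tool coords from pins (162,262),(400,257)
T=np.array(v['raw']['T_tool_cam']);dp=.1717
for p in((162,262),(400,257)):
    c=np.linalg.inv(v['K'])@[*p,1]*dp;c=np.array([c[0],-c[1],-c[2],1]);t=(T@c)[:3];print('tip tool',t.round(4),'world',(M@t+s['ee_pos']).round(4))
E
```

```text
z 0.08 [ 0.5662 -0.3324  0.08  ] [ 0.5045 -0.2081  0.08  ] mid [ 0.5354 -0.2703  0.08  ] len 0.1388 ang 116.41
z 0.11 [ 0.5497 -0.361   0.11  ] [ 0.4716 -0.2044  0.11  ] mid [ 0.5106 -0.2827  0.11  ] len 0.175 ang 116.52
z 0.11 [ 0.6004 -0.3335  0.11  ] [ 0.5237 -0.1788  0.11  ] mid [ 0.5621 -0.2561  0.11  ] len 0.1727 ang 116.38
z 0.008 [ 0.507  -0.2818  0.008 ] [ 0.5642 -0.2558  0.008 ] mid [ 0.5356 -0.2688  0.008 ] len 0.0628 ang 24.38
(array([ 0.53350103, -0.27553016, -0.00177749]), [np.float64(0.001893748240221677), np.float64(0.006280158819385915), np.float64(0.0045783310986434265)])
[[-9.10082522e-01 -4.13808403e-01 -2.26364305e-02]
 [-4.14426713e-01  9.08795502e-01  4.83863107e-02]
 [ 5.49224273e-04  5.34166772e-02 -9.98572159e-01]]
tip tool [ 0.0013 -0.0604  0.0142] world [ 0.64   -0.2991  0.2146]
tip tool [0.0036 0.0576 0.015 ] world [ 0.5891 -0.1928  0.2202]
```

```bash
python3 - <<'E'
from h import *
s=bot.get_obs();M=R.from_euler('xyz',s['tcp_rot'],degrees=True).as_matrix()
M2=M@R.from_euler('z',-.015).as_matrix(); t=np.array([.0025,-.0014,.0146])
for z in(.18,.077): print((M.T@(np.array([.5356,-.2695,z])-M2@t-s['ee_pos'])).round(4))
E
```

```text
[0.0816 0.0093 0.038 ]
[0.0815 0.0038 0.1409]
```

Emit:
{"op": "arm_command", "data": {"series": [[0.025,0.003,0.01,-0.005],[0.05,0.006,0.02,-0.01],[0.07,0.008,0.03,-0.015],[0.0816,0.0093,0.038,-0.015],[0.0816,0.0093,0.038,-0.015]]}}

```text
time: 10.25
ee_pos: [0.5361, -0.2685, 0.1938]
tcp_rot: [176.9, -0.1, -154.8]
wrist_force: [0.8, 0.4, -2.4]
opening: 0.0338
grasp_force: 21.3
```

```bash
python3 - <<'E'
from h import *
v=look('wrist','w6.png');s=bot.get_obs();M=R.from_euler('xyz',s['tcp_rot'],degrees=True).as_matrix();t=np.array([.0025,-.0014,.0146])
print(s['time'],s['ee_pos'],s['tcp_rot'],M@t+s['ee_pos'],M.T@(np.array([.5356,-.2695,.077])-M@t-s['ee_pos']))
look('scene','s6.png')
E
```

```text
10.3 [ 0.53706219 -0.26838091  0.19441527] [ 1.76909440e+02 -2.23838455e-03 -1.54740257e+02] [ 0.53506137 -0.27000037  0.17976112] [-0.00070467 -0.00531794  0.10262364]
```

View pics/w6.png

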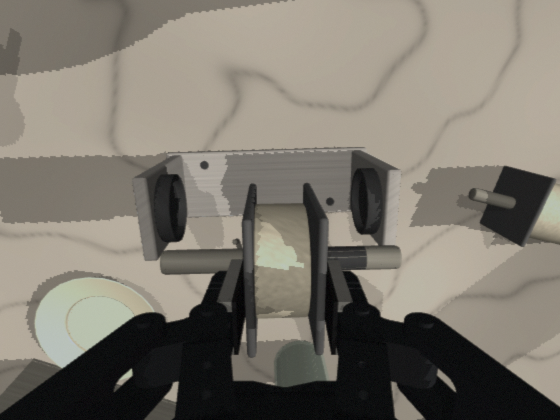

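The picture shows the cups at about (177,207) and (362,201) below the held roll; one quick check before lowering.

```bash
python3 - <<'E'
from d import *
v=look('wrist')
rep(v,(178,207),(362,201),.08); rep(v,(264,151),(264,217),.008)
rep(v,(137,179),(400,170),.11);rep(v,(147,259),(397,245),.11)
E
```

```text
z 0.08 [ 0.5691 -0.3363  0.08  ] [ 0.5063 -0.2091  0.08  ] mid [ 0.5377 -0.2727  0.08  ] len 0.1419 ang 116.29
z 0.008 [ 0.5119 -0.2905  0.008 ] [ 0.5716 -0.2636  0.008 ] mid [ 0.5417 -0.2771  0.008 ] len 0.0655 ang 24.23
z 0.11 [ 0.5505 -0.3635  0.11  ] [ 0.4724 -0.2076  0.11  ] mid [ 0.5115 -0.2855  0.11  ] len 0.1744 ang 116.61
z 0.11 [ 0.6024 -0.3393  0.11  ] [ 0.5205 -0.1811  0.11  ] mid [ 0.5615 -0.2602  0.11  ] len 0.1781 ang 117.36
```

Emit:
{"op": "arm_command", "data": {"series": [[0,-0.003,0.012,0],[0,-0.004,0.024,0],[-0.001,-0.005,0.036,0],[-0.001,-0.006,0.048,0],[-0.001,-0.0065,0.06,0]]}}

```text
time: 10.9
ee_pos: [0.5397, -0.271, 0.1324]
tcp_rot: [176.9, -0.0, -154.7]
wrist_force: [-0.1, -0.6, -2.0]
opening: 0.0336
grasp_force: 21.3
```

Emit:
{"op": "arm_command", "data": {"series": [[0,0,0.012,0],[0,0,0.024,0],[0,0,0.035,0],[0,-0.0005,0.0426,0],[0,-0.0005,0.0426,0]]}}

```text
time: 11.4
ee_pos: [0.5386, -0.2692, 0.0901]
tcp_rot: [176.8, -0.1, -154.7]
wrist_force: [0.0, 0.0, -2.4]
opening: 0.0333
grasp_force: 21.3
```

```bash
python3 - <<'E'
from h import *
look('wrist','w7.png');v=look('scene');s=bot.get_obs();M=R.from_euler('xyz',s['tcp_rot'],degrees=True).as_matrix()
print(s['time'],s['wrist_force'],s['opening'],M@[.0025,-.0014,.0146]+s['ee_pos'])
c=v['raw']['color'][80:260,100:340];w=bot.camera('wrist')['color']
cv2.imwrite('pics/c7.png',np.hstack([cv2.resize(c,(400,300),interpolation=cv2.INTER_CUBIC),cv2.resize(w,(400,300))]))
E
```

```text
11.5 [-0.19815887  0.04755982 -1.31553818] 0.033903425084323285 [ 0.53714735 -0.27112839  0.07698768]
```

View pics/c7.png

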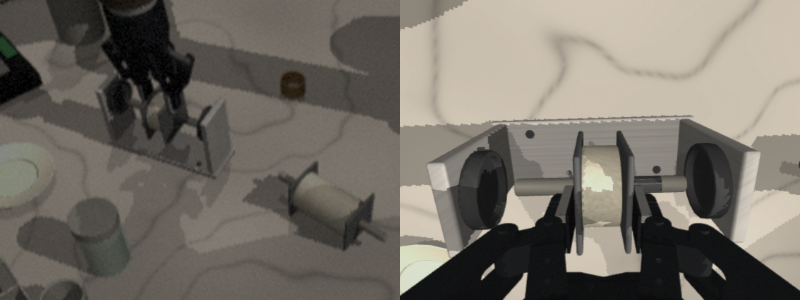

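The roll sits between the cups: pin tips are just inside the mouths on both sides and at the cup centres' height. I'll open in stages.

Emit:
{"op": "arm_command", "data": {"series": [[0,0,0,0],[0,0,0,0],[0,0,0,0],[0,0,0,0],[0,0,0,0]], "hand": 0.058}}

```text
time: 12.05
ee_pos: [0.5391, -0.2695, 0.0915]
tcp_rot: [176.9, -0.0, -154.7]
wrist_force: [-1.3, -0.0, -2.4]
opening: 0.0578
grasp_force: 4.4
```

```bash
python3 - <<'E'
from h import *
w=look('wrist','w8.png')['raw']['color'];v=look('scene');s=bot.get_obs();print(s['opening'],s['grasp_force'],s['wrist_force'])
c=v['raw']['color'][80:260,100:340]
cv2.imwrite('pics/c8.png',np.hstack([cv2.resize(c,(400,300),interpolation=cv2.INTER_CUBIC),cv2.resize(w,(400,300))]))
E
```

```text
0.058059594604928905 4.376610070466995 [ 0.54767071 -0.44525235 -1.72485139]
```

View pics/c8.png

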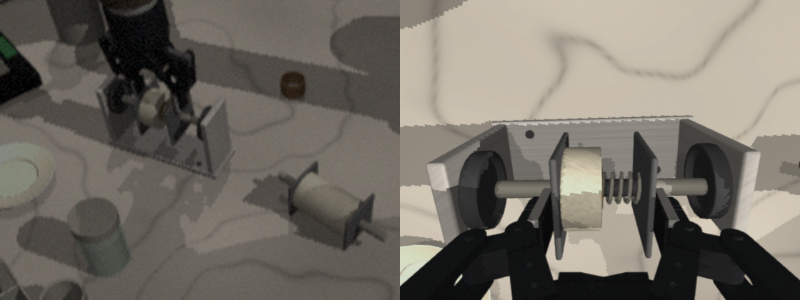

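Both pins have entered their cups, with tips at (497,187) and (706,187). I'll release fully and back out.

Emit:
{"op": "arm_command", "data": {"series": [[0,0,0,0],[0,0,0,0],[0,0,0,0],[0,0,0,0],[0,0,0,0]], "hand": 0.067}}

```text
time: 12.65
ee_pos: [0.5391, -0.2697, 0.0915]
tcp_rot: [176.9, 0.0, -154.7]
wrist_force: [2.1, -3.7, -0.9]
opening: 0.0669
grasp_force: 1.9
```

Emit:
{"op": "arm_command", "data": {"series": [[0,0,0,0],[0,0,0,0],[0,0,0,0],[0,0,0,0],[0,0,0,0]], "hand": 0.08}}

```text
time: 13.15
ee_pos: [0.539, -0.2693, 0.0914]
tcp_rot: [176.9, -0.0, -154.7]
wrist_force: [-0.4, -0.4, -0.1]
opening: 0.0803
grasp_force: 0.0
```

Emit:
{"op": "arm_command", "data": {"series": [[0,0,-0.01,0],[0,0,-0.02,0],[0,0,-0.03,0],[0,0,-0.045,0],[0,0,-0.06,0]]}}

```text
time: 13.65
ee_pos: [0.5405, -0.2725, 0.153]
tcp_rot: [176.9, 0.0, -154.7]
wrist_force: [1.2, 0.8, 0.2]
opening: 0.0801
grasp_force: 0.0
```

Emit:
{"op": "arm_command", "data": {"series": [[0,0,-0.03,0],[0,0,-0.06,0],[0,0,-0.08,0],[0,0,-0.08,0],[0,0,-0.08,0]]}}

```text
time: 14.15
ee_pos: [0.5425, -0.2765, 0.2319]
tcp_rot: [177.0, 0.0, -154.7]
wrist_force: [1.1, -0.0, -0.5]
opening: 0.0798
grasp_force: 0.0
```

```bash
python3 - <<'E'
from h import *
w=look('wrist','w9.png')['raw']['color'];v=look('scene');s=bot.get_obs();print(s['time'],s['opening'],s['grasp_force'],s['wrist_force'])
c=v['raw']['color'][110:200,130:250]
cv2.imwrite('pics/c9.png',np.hstack([cv2.resize(c,(400,300),interpolation=cv2.INTER_CUBIC),cv2.resize(w[120:330,140:420],(400,300))]))
E
```

```text
14.25 0.08011458961878488 0.0 [-0.1799555   1.1413907  -0.32012657]
```

View pics/c9.png

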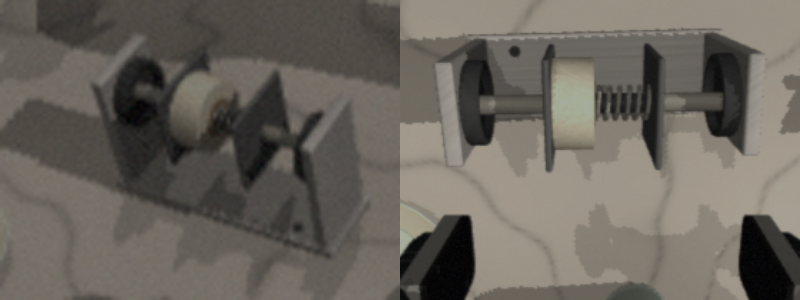

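The roll hangs between the cups with both pins inside, at (482,105) and (722,101), and the gripper is clear. I'll hand it in.

```bash
python3 -c "
from workcell import bot
print(bot.job_done())"
```

```text
the job is handed in; nothing more can be done
None
```

The narrow label roll is in the dispenser: the last pictures show both pins inside the end cups and the gripper clear. I never moved the wide roll, and I handed the job in at about 14 s; no verdict came back.

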